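# Snap a polishing roller into its bench stand

### The arm

A 7-joint arm with a two-finger parallel gripper is mounted at the origin on the work surface. World frame = base frame: x ahead of the robot, y to its left, z up, the work surface at z = 0. Lengths are in m, angles in rad, forces in N, time in s.
With the tool pointing down it reaches from about 0.425 to 0.825 m from the base axis. Payload 3.6 kg.
Tool frame: the origin (TCP) lies at the very end of the fingers, on their centre line; the grasp point (between the pads) lies 19 mm behind it; z points along the fingers, y is the line along which they close (so a half turn about z gives the same grasp; the last joint's range is limited). The gripper opens to 93 mm and grips with 3 to 60 N. Pads are 15 mm wide; open, the fingers measure 128 mm over their backs; the gripper's body (75 mm by 188 mm) begins 65 mm behind the grasp point.
Start: joints at [-1.192, 0.615, -0.013, 1.423, 0.008, 1.103, -0.04], TCP at [0.256, 0.597, 0.219] pointing down, gripper open.
Joint ranges: [-3.12, 3.12], [-0.3, 2.06], [-1.34, 1.32], [0.26, 2.42], [-1.36, 4.5], [0.01, 1.98], [-2.84, 2.84]. Speed limits (rad/s): [2.79, 2.79, 3.14, 3.14, 3.14, 3.14, 3.14].

### API

Orientations are given as a rotation vector (axis times angle).
In Python, from station import ctrl, vision gives the robot as it stands.
- The arm moves only by the tool arm_command, never from a script. Its argument "steps" is a list of rows, each a list of 6 numbers: the shift along the world's x, y, z in mm, then the turn, a rotation vector about the world's x, y, z in degrees. In form: [[dx, dy, dz, ax, ay, az], ...]. A call has 1 to 8 rows; each row is the pose to reach, as a shift and turn from the pose commanded when the call began; what a row does not reach only later rows make up. A row lasts 1/12 s, in which the tool goes at most 41.7 mm and 7.16 degrees, less where a joint would pass 70% of its speed; a pose out of reach is approached as far as the arm can. A call with a gripper value outside its range is refused whole. "fingers" is the opening, from 0 (shut) to 1 (fully open), set as the call begins (left out, the last holds). The fingers move at their own pace and stop on an object; "squeeze" is the grip in N (left out, the last holds). Time passes only in rows, so rows that repeat a pose let the fingers close. It gives the time, the measured TCP pose, the force, the opening and the grip force at its end, in the units of the state.
- ctrl.state(): the state, without advancing time (a new reading comes with each control period).
- vision.get_image(name): name is "side" or "top"; returns a dict with "img" (384x512x3 uint8, red, green, blue), "depth" (384x512 float32, m along the optical axis (not along the pixel's ray), 0 where there is no reading), "vertical_fov" (degrees; the focal length in pixels is half the picture's height over the tangent of half this angle, whatever the lens; pixels are square), "cx", "cy" (the principal point, pixels), "T" (4x4, takes a point from camera to world coordinates). Camera axes: x right, y down, z forward; pixel columns grow to the right and rows downward; lengths in m; the calibration is good to about 2 mm. A picture is of the moment at which its call begins.
- ctrl.sign_off(): hands the job in; it is judged then, once.
The state is a dict: "time_s": time; "joint_pos": joint angles; "qvel": joint speeds; "effort": joint torques, N m; "tool_pos": TCP position; "ee_rot": TCP orientation; "contact_force": force on the tool from outside, world axes, zero at the start; "torque": the same for the moment, N m; "finger_gap": opening from 0.0 (shut) to 1.0 (fully open); "gripper_force": force on a finger pad.
Only numpy, scipy, OpenCV 4.12 (cv2) and the standard library are available. Lean on these libraries where they do the work, as an engineer would, in place of code of your own. Each camera call takes 0.05 s, during which the arm holds its last target. There are 200 camera calls.

### The job

Lift the polishing roller off its wooden rest and lower its axle, kept level and not dropped, into the two open slots of the polishing stand, then press it down past the spring catches until both ends sit fully home on the slot floors. Press no harder than it takes to go home (about 15 N), let go, and leave the other things on the bench alone.

Things in the scene. Friction and masses are not known exactly. Their poses are not given: they have to be found in the camera images.
- roller_mid (a point): Centre of the polishing roller: rigid grey cylinder, diameter 44, length 76 mm, on a steel axle of diameter 10 and full length 148 mm (36 mm bare at each end). The point is on the axle at mid-length; its y axis runs along the axle (both ways alike). 0.18 to 0.35 kg. It starts in the rest, the axle level, about 51 mm above the bench.
- rest: Wooden rest, fixed: board 110 x 160 x 12 mm, two notched blocks at y = -57 and +57 mm (16 mm thick in y, 50 mm in x, up to 64 mm tall) carry the bare axle ends. Origin under the board's centre, at bench height; z up, y along the axle. Beside and under the roller, between the blocks, fingers have room down to 12 mm above the bench.
- stand: White foot of the polishing stand, fixed, 130 x 170 x 18 mm. Origin under its centre at bench height; z up. The axle must lie along its y with its middle above this origin. A rigid aluminium yoke rises from it: two cheeks, at y = 48 to 62 and -48 to -62 mm, 40 mm wide in x, joined by a crossbar whose top is 30 mm below the home axle centre.
- slot_l (a point): Point at bench height below the +y slot (stand y = +55 mm). Slots are 12 mm wide in x, open at the top, their top 12 mm flared to about 30 mm. The yoke's height is set anew each time and NOT measured: at home the axle's centre is 86 to 130 mm above the bench, and 36 to 38 mm below the cheek tops. Find it by feel.
- slot_r (a point): Point at bench height below the -y slot (stand y = -55 mm), a twin of the other at the same height. Sprung balls (catches) in both walls of each slot stop the axle about 8 mm above home; it takes some 8 to 12 N downwards in all, more than the weight, to snap past, about 5 mm farther down. Below them the axle meets rigid floors and the force rises steeply; 15 N shows it is home, over 24 N on one floor is too much.
- jar: Small closed glass jar, 52 mm across, 75 mm tall; origin under its centre. Bystander.
- bur_block: Green block 50 x 70 x 25 mm with small steel burs standing in it, 50 mm tall in all; origin under its centre. Bystander.
- bench_pin: Small wooden bench block 80 x 50 x 32 mm; origin under its centre. Bystander.
- blue_bin: Small open blue bin 70 x 100 x 30 mm; origin under its centre. Bystander.
Mind the look-alikes: they are no part of the job. Of the things that look like the part that bears roller_mid, the smaller one is meant. What is shaped like the stand but blue is not meant.

How it is judged:
On the way, in this order (a step that is already met when the one before it is completed fails the run):
1. the roller is lifted off its rest (height (world z) of roller_mid above 0.09 m and contact force between roller and rest below 0.05 N), for 0.2 s.
2. both axle ends are pressed home on the slot floors (contact force between roller and seat_l above 0.2 N and contact force between roller and seat_r above 0.2 N), for 0.2 s.
At the end, for the whole second after the job is handed in: The axle rests on the floors of both slots (each floor carries more than 0.2 N), below the catches, level and in line with the stand within 2 degrees, its middle within 15 mm of the stand's middle, at rest and released (all of step 2 and horizontal distance between roller_mid and stand below 0.015 m and angle between the y axis of roller_mid and the y axis of stand, either way round below 0.035 rad and linear speed of roller below 0.01 m/s); the robot touches nothing.
It fails at once if a slot floor is pressed with more than 24 N (48 N for both), or the roller is jammed against the stand with over 80 N of contact in all, the catches' pinch included (contact force between roller and seat_l above 24 N or contact force between roller and seat_r above 24 N or contact force between roller and yoke above 80 N or contact force between roller and stand above 80 N).
It fails at once if the axle is tipped more than about 14 degrees from level (angle between roller_mid's own y axis and vertical below 1.32 rad or angle between roller_mid's own y axis and vertical above 1.82 rad).
It fails at once if a bystander is moved more than 20 mm (distance of any of jar, bur_block, bench_pin, blue_bin from where it was at the start of the episode above 0.02 m).
It fails at once if the roller is let fall: it falls freely, touching neither fingers nor stand, faster than 0.3 m/s (contact force between the fingers and roller below 0.05 N and contact force between roller and yoke below 0.05 N and contact force between roller and rest below 0.05 N and linear speed of roller above 0.3 m/s).
It also fails if it takes over 58 s, if anything falls off the work surface, if the arm or the gripper's body presses on something with over 40 N, if the wrist force passes 120 N, or if a joint passes its speed limit or range.

## Working session

There is one attempt and no reset: what is moved stays moved. The work goes in short steps, Python scripts to look and compute and a tool call to move; the robot and the scene stay as the last step left them, time stands still between calls to the robot, and variables do not carry over. Pictures are saved under pics/ and viewed, at most 10 in all, crops included, and the job is handed in when it is done.

Besides the shell and the picture viewer there is one more tool, called after ">>>" by a JSON object that holds its "method" and its "body". arm_command: Moves the arm, as the interface text tells. Its arguments: {"type":"object","properties":{"steps":{"type":"array"},"fingers":{"type":"number"},"squeeze":{"type":"number"}},"required":["steps"]}

```bash
mkdir -p pics; ls
cat > h.py <<'E'
import numpy as np, cv2
from station import ctrl, vision
def grab(n):
    d=vision.get_image(n); h=d["img"].shape[0]
    d["f"]=h/2/np.tan(np.radians(d["vertical_fov"])/2); return d
def cloud(d):
    z=d["depth"]; v,u=np.indices(z.shape)
    p=np.stack([(u-d["cx"])/d["f"]*z,(v-d["cy"])/d["f"]*z,z],-1)
    w=p@d["T"][:3,:3].T+d["T"][:3,3]; w[z==0]=np.nan; return w
def ray(d,u,v,h):
    r=d["T"][:3,:3]@np.array([(u-d["cx"])/d["f"],(v-d["cy"])/d["f"],1]); o=d["T"][:3,3]
    return o+r*(h-o[2])/r[2]
E
python3 - <<'E'
from h import *
print(ctrl.state())
ims=[]
for n in("top","side"):
    d=grab(n); np.savez(n+".npz",**d); print(n,d["T"].round(3).tolist(),d["f"],d["cx"],d["cy"]); cv2.imwrite(f"pics/{n}0.png",d["img"][...,::-1])
E
```

```text
pics
{'time_s': 0.0, 'joint_pos': array([-1.19245432,  0.6158974 , -0.01261901,  1.42489017,  0.00808559,
        1.10340131, -0.04038899]), 'qvel': array([-0.00160348, -0.00105882,  0.00041381, -0.0007882 ,  0.00058313,
       -0.00088413, -0.00011299]), 'effort': array([-1.85040008e-04, -4.58926070e+01,  2.08830955e-01, -1.65752149e+01,
       -6.11099973e-02,  2.02694273e-02,  2.23877523e-04]), 'tool_pos': array([0.2556924 , 0.59673426, 0.21749823]), 'ee_rot': array([-0.63137894, -3.07699044,  0.00392456]), 'contact_force': array([ 0.24561035, -0.11683664,  0.2113447 ]), 'torque': array([-0.00665701, -0.02168172, -0.02784041]), 'gripper_force': 0.0, 'finger_gap': 0.9973219175033958}
top [[-0.02, -0.99, 0.137, 0.342], [-1.0, 0.02, -0.001, -0.005], [-0.002, -0.137, -0.991, 1.592], [0.0, 0.0, 0.0, 1.0]] 420.2655838729361 260.3308622470499 189.06189680024968
side [[0.981, -0.101, 0.163, 0.353], [-0.191, -0.581, 0.791, -1.083], [0.014, -0.808, -0.589, 0.889], [0.0, 0.0, 0.0, 1.0]] 414.7504324444094 255.22074250425445 196.7134343132673
```

View pics/top0.png

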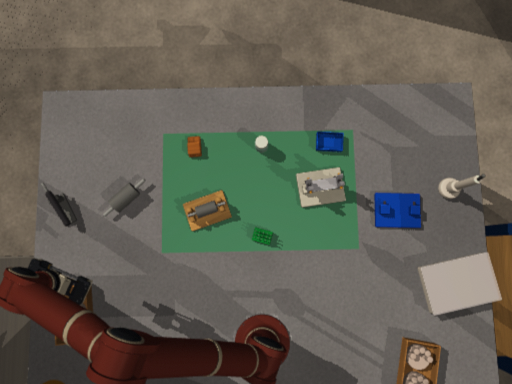

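View pics/side0.png

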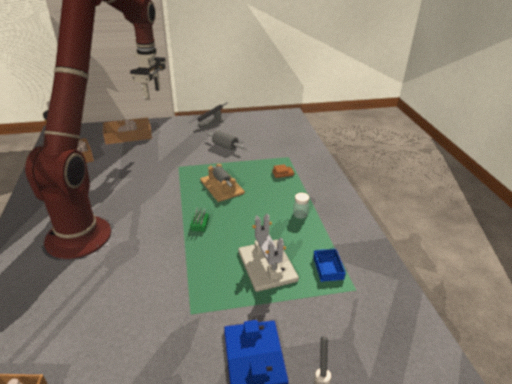

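Top view candidates: for the roller, the grey cylinder in the wooden rest at (207,210), or the larger grey one lying loose at (125,196). For the stand, the white one with yoke at (321,187), or the blue one at (398,211). I choose the smaller roller in the rest and the white stand. The side view agrees: roller at (222,175), yoke at (268,245). I'll check with a close crop and measure.

Run:
```python
from h import *
d=dict(np.load("top.npz")); s=dict(np.load("side.npz"))
a=cv2.resize(d["img"][130:260,100:370],None,fx=2.9,fy=2.9,interpolation=cv2.INTER_CUBIC)
b=cv2.resize(s["img"][140:300,180:350],None,fx=1.3,fy=1.3,interpolation=cv2.INTER_CUBIC)
cv2.imwrite("pics/crop.png",a[...,::-1])
w=cloud(d); hsv=cv2.cvtColor(d["img"],cv2.COLOR_RGB2HSV)
for nm,(u0,u1,v0,v1) in dict(roller=(175,240,185,235),stand=(288,355,160,212)).items():
    W=w[v0:v1,u0:u1]; H=hsv[v0:v1,u0:u1]
    z=W[...,2]; print(nm,np.nanmax(z))
    if nm=="roller":
        for lo in(.045,.062,.068):
            m=z>lo; p=W[m]; r=cv2.minAreaRect((p[:,:2]*1000).astype(np.float32)); print(lo,m.sum(),r)
        board=(H[...,1]>110)&(H[...,0]<25); p=W[board&(z<.02)&(z>.004)]; print("board",cv2.minAreaRect((p[:,:2]*1000).astype(np.float32)))
        m=(H[...,1]<60)&(z>.055); p=W[m]; print("grey",m.sum(),cv2.minAreaRect((p[:,:2]*1000).astype(np.float32)),p.mean(0))
    else:
        m=(H[...,1]<110)&(z>.008)&(z<.03); p=W[m]; print("foot",m.sum(),cv2.minAreaRect((p[:,:2]*1000).astype(np.float32)))
        for lo in(.06,.1,.12,.14):
            m=z>lo; p=W[m]
            if len(p)>4: print(lo,m.sum(),cv2.minAreaRect((p[:,:2]*1000).astype(np.float32)))
W=cloud(s)[205:285,235:305]; z=W[...,2]; print("side max z",np.nanmax(z))
for lo in(.06,.1,.12,.14):
    p=W[z>lo]
    if len(p)>4: print(lo,len(p),cv2.minAreaRect((p[:,:2]*1000).astype(np.float32)))
```

```text
roller 0.0807441438864005
0.045 407 ((484.774169921875, 192.8216094970703), (51.86599349975586, 143.15191650390625), 18.493824005126953)
0.062 235 ((482.4880065917969, 196.05679321289062), (47.15214538574219, 128.44569396972656), 18.634084701538086)
0.068 125 ((481.80535888671875, 198.7025146484375), (31.84429931640625, 121.33882904052734), 21.991140365600586)
board ((484.6045227050781, 197.3513946533203), (110.49058532714844, 159.56663513183594), 18.56527328491211)
grey 226 ((485.841796875, 191.681396484375), (38.06984329223633, 136.11793518066406), 18.344463348388672) [0.48430557 0.1931529  0.06803737]
stand 0.15357292582393778
foot 1034 ((568.40185546875, -255.35061645507812), (135.65594482421875, 219.12344360351562), 7.445455074310303)
0.06 456 ((562.680419921875, -234.91305541992188), (54.89033126831055, 124.61125946044922), 7.544149875640869)
0.1 155 ((562.680419921875, -234.91305541992188), (54.89033126831055, 124.61125946044922), 7.544149875640869)
0.12 98 ((563.8956909179688, -233.78485107421875), (52.99701690673828, 123.62999725341797), 9.853008270263672)
0.14 52 ((562.2449340820312, -234.57492065429688), (39.593528747558594, 123.74813842773438), 8.078633308410645)
side max z 0.15070528831106622
0.06 843 ((566.735595703125, -235.8963623046875), (56.21908950805664, 129.29054260253906), 7.164628505706787)
0.1 427 ((566.4625244140625, -235.47955322265625), (56.20448684692383, 128.4970703125), 6.927866458892822)
0.12 235 ((563.8287353515625, -235.61297607421875), (46.83744812011719, 127.96761322021484), 7.231926441192627)
0.14 78 ((566.21435546875, -234.96510314941406), (39.582359313964844, 127.52096557617188), 6.681931018829346)
```

View pics/crop.png

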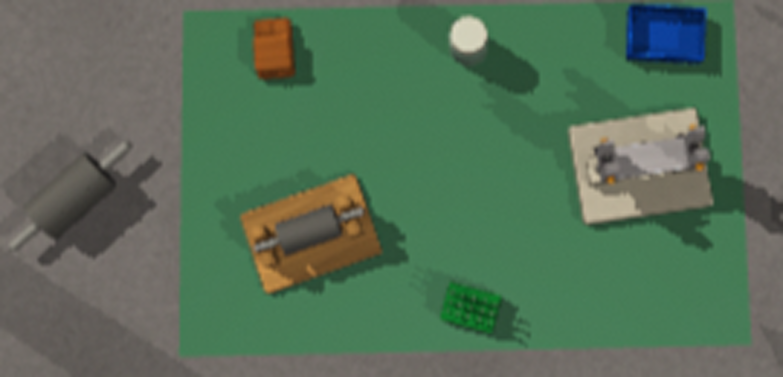

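The crop confirms it: the smaller dark-grey roller with light axle ends sits in the rest at crop (308,229). The white stand with its yoke is at crop (645,165). Next I'll refine the roller body and the stand from both views.

Run:
```python
from h import *
def big(m):
    n,l,st,c=cv2.connectedComponentsWithStats(m.astype(np.uint8)); return l==1+st[1:,4].argmax()
def rect(d,m,off,h):
    v,u=np.nonzero(m); P=np.array([ray(d,x+off[0],y+off[1],h)[:2]*1000 for x,y in zip(u,v)],np.float32)
    return [np.round(x,1) for x in cv2.minAreaRect(P)]
for n,R,S in(("top",(175,240,185,235),(288,355,160,215)),("side",(195,250,155,205),(230,305,205,300))):
    d=dict(np.load(n+".npz")); W=cloud(d); hsv=cv2.cvtColor(d["img"],cv2.COLOR_RGB2HSV)
    def sub(b): u0,u1,v0,v1=b; return hsv[v0:v1,u0:u1].astype(int),W[v0:v1,u0:u1]
    H,w=sub(R); a=np.radians(18.5); c=np.array([.4847,.195])
    ax=(w[...,:2]-c)@[-np.sin(a),np.cos(a)]; pr=(w[...,:2]-c)@[np.cos(a),np.sin(a)]
    g=(H[...,1]<70)&(w[...,2]>.03)&(abs(pr)<.03)&(abs(ax)<.09); q=w[g]
    print(n,"grey",g.sum(),"ax range",ax[g].min()*1e3,ax[g].max()*1e3)
    bd=g&(abs(ax)<.04)
    # axial profile of mean value and width
    for k in range(-90,90,6):
        m=g&(ax>=k/1e3)&(ax<(k+6)/1e3)
        if m.sum(): print(k+3,m.sum(),"V%.0f z%.3f pr %.1f w%.1f"%(H[...,2][m].mean(),w[...,2][m].max(),pr[m].mean()*1e3,np.ptp(pr[m])*1e3),end=" | ")
    print()
    m=big((H[...,1]>90)&(H[...,0]<25)&(abs(w[...,2]-.012)<.006)); print("rest board",rect(d,m,R[::2],.012))
    H,w=sub(S); m=big((H[...,0]<40)&(H[...,1]<90)&(H[...,2]>90)&(abs(w[...,2]-.018)<.006)); print("foot",m.sum(),rect(d,m,S[::2],.018))
    z=w[...,2]; m=z>.143; print("cheek tops",m.sum(),np.percentile(z[m],[50,90,99]),[np.round(x,1) for x in cv2.minAreaRect((w[m][:,:2]*1e3).astype(np.float32))])
```

```text
top grey 256 ax range -71.57385042364223 69.48680834951526
-69 4 V128 z0.060 pr 0.9 w6.0 | -63 5 V114 z0.059 pr 0.8 w11.2 | -57 3 V114 z0.054 pr 0.9 w4.5 | -51 5 V113 z0.054 pr 3.0 w8.3 | -45 4 V89 z0.054 pr 0.4 w6.7 | -39 10 V70 z0.077 pr -1.4 w27.8 | -33 18 V84 z0.078 pr -0.6 w38.0 | -27 16 V86 z0.075 pr -1.6 w35.2 | -21 18 V85 z0.075 pr -0.6 w36.7 | -15 20 V85 z0.081 pr -1.9 w36.7 | -9 14 V85 z0.075 pr -0.6 w35.1 | -3 19 V86 z0.075 pr 0.4 w36.2 | 3 17 V85 z0.075 pr -2.2 w34.9 | 9 17 V86 z0.079 pr -0.8 w35.2 | 15 16 V82 z0.074 pr -2.7 w35.6 | 21 19 V83 z0.074 pr -1.8 w37.6 | 27 15 V88 z0.076 pr 0.4 w31.7 | 33 16 V87 z0.076 pr 0.7 w35.9 | 39 3 V101 z0.066 pr -0.1 w7.5 | 45 3 V118 z0.060 pr -0.3 w4.5 | 51 3 V118 z0.060 pr 0.4 w5.9 | 57 5 V108 z0.056 pr 1.3 w9.6 | 63 4 V121 z0.058 pr 1.1 w5.3 | 69 2 V127 z0.054 pr -0.2 w4.0 | 
rest board [array([457.7, 187.9]), array([ 52.8, 158.9]), np.float64(19.1)]
foot 885 [array([ 563.1, -234.1]), array([128.3, 168.8]), np.float64(7.5)]
cheek tops 43 [0.14626633 0.15128595 0.15325587] [array([ 563.7, -234.9]), array([ 38.9, 123.7]), np.float64(6.
[... 418 characters left out ...]
7.0 w34.0 | -9 9 V98 z0.075 pr -5.2 w31.5 | -3 12 V99 z0.074 pr -6.8 w28.6 | 3 15 V98 z0.075 pr -4.7 w34.4 | 9 10 V100 z0.075 pr -5.5 w29.2 | 15 12 V97 z0.074 pr -4.4 w35.3 | 21 10 V96 z0.075 pr -6.5 w29.1 | 27 13 V105 z0.075 pr -5.8 w27.2 | 33 2 V90 z0.067 pr -12.8 w6.5 | 39 1 V119 z0.068 pr -4.1 w0.0 | 45 1 V124 z0.066 pr -8.9 w0.0 | 57 2 V130 z0.063 pr -3.0 w8.8 | 63 2 V137 z0.058 pr 0.8 w2.5 | 69 2 V125 z0.053 pr 10.6 w3.9 | 
rest board [array([486.3, 189.2]), array([108.5, 167.4]), np.float64(19.5)]
foot 1201 [array([ 566. , -239.9]), array([130. , 173.8]), np.float64(7.1)]
cheek tops 60 [0.14636504 0.14963794 0.15049431] [array([ 566.3, -235.4]), array([ 39.6, 126.3]), np.float64(6.7)]
```

Roller centre is about (485, 193, 51) mm with the axle turned 18.7° from y. The stand centre is about (564.5, −235) mm at 7.2°. Cheek tops are at about 150 mm, so home should be near 113 mm. I'll move above the roller first.

>>> {"method": "arm_command", "body": {"steps": [[19,-34,0,0,0,-4],[38,-67,0,0,0,-8],[57,-101,0,0,0,-12],[76,-135,0,0,0,-16],[95,-168,0,0,0,-20],[114,-202,0,0,0,-24],[133,-236,0,0,0,-28],[152,-269,0,0,0,-32]], "fingers": 1, "squeeze": 35}}

```text
time_s: 0.77
tool_pos: [0.4083, 0.3263, 0.2184]
ee_rot: [-1.46, -2.781, 0.001]
contact_force: [1.4, -0.6, 0.5]
finger_gap: 0.998
gripper_force: 0.0
```

>>> {"method": "arm_command", "body": {"steps": [[20,-34,0,0,0,-4],[39,-68,0,0,0,-8],[58,-102,0,0,0,-12],[77,-135,0,0,0,-16],[77,-135,0,0,0,-16],[77,-135,0,0,0,-16]]}}

```text
time_s: 1.27
tool_pos: [0.4858, 0.1907, 0.2184]
ee_rot: [1.836, 2.549, -0.002]
contact_force: [-0.5, 1.5, -1.2]
finger_gap: 1.003
gripper_force: 0.0
```

```bash
cat >> h.py <<'E'
from scipy.spatial.transform import Rotation as Ro
def st():
    s=ctrl.state(); R=Ro.from_rotvec(s["ee_rot"]).as_matrix()
    print("t%.2f pos"%s["time_s"],(s["tool_pos"]*1e3).round(1),"yang %.2f"%np.degrees(np.arctan2(R[1,1],R[0,1])),"tilt",np.degrees(R[:2,2]).round(2),"y_z %.2f"%np.degrees(R[2,1]),"F",s["contact_force"].round(2),"T",s["torque"].round(3),"gap %.3f grip %.1f"%(s["finger_gap"],s["gripper_force"]),"q",s["joint_pos"].round(2)); return s
E
python3 -c "
from h import *
st()"
```

```text
t1.27 pos [485.8 190.7 218.4] yang 18.48 tilt [-0.01 -0.07] y_z -0.03 F [-0.54  1.54 -1.25] T [ 0.023  0.089 -0.01 ] gap 1.003 grip 0.0 q [-0.59  0.42  0.26  1.8  -0.13  0.94  0.04]
```

>>> {"method": "arm_command", "body": {"steps": [[0,1,-30,0,0,0],[0,2,-60,0,0,0],[0,2,-90,0,0,0],[0,2,-120,0,0,0],[0,2,-145,0,0,0],[0,2,-165,0,0,0],[0,2,-180,0,0,0],[0,2,-186,0,0,0]]}}

```text
time_s: 1.93
tool_pos: [0.4823, 0.1972, 0.0302]
ee_rot: [-1.821, -2.555, 0.005]
contact_force: [-0.5, -0.2, -0.6]
finger_gap: 1.001
gripper_force: 0.0
```

Run:
```python
from h import *
st()
t=grab("top")["img"][180:240,170:245]; s=grab("side")["img"][140:205,190:260]
o=np.hstack([cv2.resize(x,(400,340),interpolation=cv2.INTER_CUBIC) for x in(t,s)]); cv2.imwrite("pics/pre.png",o[...,::-1])
```

```text
t1.93 pos [482.3 197.2  30.2] yang 19.02 tilt [-0.3  -0.02] y_z -0.29 F [-0.48 -0.19 -0.63] T [-0.047  0.078 -0.001] gap 1.001 grip 0.0 q [-0.53  0.7   0.16  1.98 -0.22  0.49  0.12]
```

View pics/pre.png

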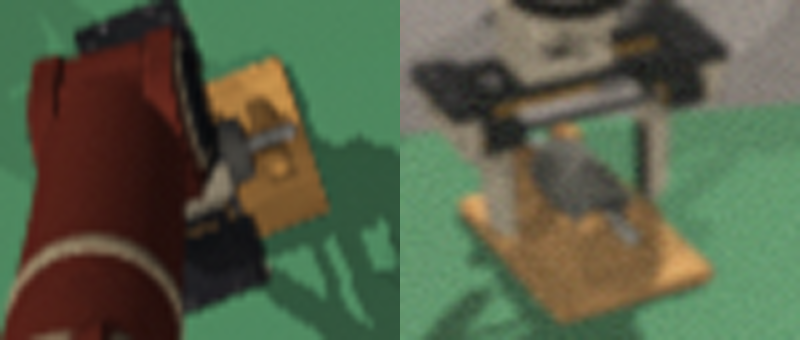

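The fingers straddle the roller, left panel (235,150) and right panel (575,180), and the blocks are clear. I'll let the arm settle and re-read.

>>> {"method": "arm_command", "body": {"steps": [[0,0,1,0,0,0],[0,0,1,0,0,0],[0,0,1,0,0,0]]}}

```text
time_s: 2.28
tool_pos: [0.4857, 0.1961, 0.0348]
ee_rot: [1.827, 2.554, 0.003]
contact_force: [-0.1, 0.2, -0.3]
finger_gap: 1.004
gripper_force: 0.0
```

```bash
python3 -c "
from h import *
st()"
```

```text
t2.28 pos [485.7 196.1  34.8] yang 18.84 tilt [0.12 0.07] y_z 0.14 F [-0.05  0.25 -0.33] T [-0.116 -0.005 -0.023] gap 1.004 grip 0.0 q [-0.53  0.69  0.16  1.97 -0.22  0.49  0.12]
```

>>> {"method": "arm_command", "body": {"steps": [[0,0,0,0,0,0],[0,0,0,0,0,0],[0,0,0,0,0,0],[0,0,0,0,0,0],[0,0,0,0,0,0],[0,0,0,0,0,0]]}}

```text
time_s: 2.78
tool_pos: [0.4849, 0.1954, 0.0336]
ee_rot: [-1.829, -2.554, 0.0]
contact_force: [0.1, -1.0, 1.1]
finger_gap: 1.0
gripper_force: 0.0
```

```bash
python3 -c "
from h import *
st(); print(np.abs(ctrl.state()['qvel']).max())"
```

```text
t2.78 pos [484.9 195.4  33.6] yang 18.81 tilt [-0.01 -0.  ] y_z -0.01 F [ 0.13 -1.    1.05] T [-0.042  0.061  0.005] gap 1.000 grip 0.0 q [-0.53  0.69  0.16  1.97 -0.22  0.49  0.12]
0.0013798454630403573
```

>>> {"method": "arm_command", "body": {"steps": [[0.5,-2,-1.5,0,0,0],[0.5,-2,-1.5,0,0,0],[0.5,-2,-1.5,0,0,0],[0.5,-2,-1.5,0,0,0]]}}

```text
time_s: 3.12
tool_pos: [0.4854, 0.1933, 0.032]
ee_rot: [-1.829, -2.554, 0.0]
contact_force: [1.1, 0.1, 0.3]
finger_gap: 1.002
gripper_force: 0.0
```

>>> {"method": "arm_command", "body": {"steps": [[0,0,0,0,0,0],[0,0,0,0,0,0],[0,0,0,0,0,0],[0,0,0,0,0,0],[0,0,0,0,0,0],[0,0,0,0,0,0],[0,0,0,0,0,0],[0,0,0,0,0,0]], "fingers": 0.3, "squeeze": 35}}

```text
time_s: 3.78
tool_pos: [0.4858, 0.1936, 0.0322]
ee_rot: [1.828, 2.554, 0.001]
contact_force: [1.9, 0.1, 0.8]
finger_gap: 0.477
gripper_force: 0.7
```

```bash
python3 -c "
from h import *
st()"
```

```text
t3.78 pos [485.8 193.6  32.2] yang 18.81 tilt [0.05 0.02] y_z 0.05 F [1.91 0.15 0.77] T [ 0.015 -0.264 -0.071] gap 0.477 grip 0.7 q [-0.53  0.69  0.16  1.97 -0.22  0.49  0.12]
```

>>> {"method": "arm_command", "body": {"steps": [[0,0,0,0,0,0],[0,0,0,0,0,0],[0,0,0,0,0,0],[0,0,0,0,0,0]], "fingers": 0.3}}

```text
time_s: 4.12
tool_pos: [0.4859, 0.1936, 0.0322]
ee_rot: [1.828, 2.554, 0.001]
contact_force: [0.9, 0.3, 0.2]
finger_gap: 0.468
gripper_force: 35.0
```

>>> {"method": "arm_command", "body": {"steps": [[0,0,3,0,0,0],[0,0,8,0,0,0],[0,0,14,0,0,0],[0,0,20,0,0,0],[0,0,20,0,0,0],[0,0,20,0,0,0],[0,0,20,0,0,0]]}}

```text
time_s: 4.7
tool_pos: [0.4853, 0.1935, 0.0522]
ee_rot: [-1.828, -2.555, 0.0]
contact_force: [-0.1, 0.2, -2.3]
finger_gap: 0.468
gripper_force: 35.0
```

```bash
python3 -c "
from h import *
st()"
```

```text
t4.70 pos [485.3 193.5  52.2] yang 18.82 tilt [-0.01  0.  ] y_z -0.01 F [-0.11  0.17 -2.29] T [-0.065  0.062  0.026] gap 0.468 grip 35.0 q [-0.54  0.66  0.18  1.96 -0.21  0.53  0.12]
```

>>> {"method": "arm_command", "body": {"steps": [[0,0,6,0,0,0],[0,0,20,0,0,0],[0,0,45,0,0,0],[0,0,70,0,0,0],[0,0,95,0,0,0],[0,0,115,0,0,0],[0,0,128,0,0,0],[0,0,133,0,0,0]]}}

```text
time_s: 5.37
tool_pos: [0.4865, 0.1937, 0.1876]
ee_rot: [1.828, 2.553, 0.006]
contact_force: [0.5, 0.2, -2.7]
finger_gap: 0.466
gripper_force: 35.0
```

>>> {"method": "arm_command", "body": {"steps": [[1,-6,0,0,0,0],[4,-20,0,0,0,0],[8,-42,0,0,0,-1],[12,-66,0,0,0,-2],[17,-90,0,0,0,-2.5],[21,-115,0,0,0,-3],[26,-140,0,0,0,-4],[30,-165,0,0,0,-4.5]]}}

```text
time_s: 6.03
tool_pos: [0.5145, 0.0266, 0.1837]
ee_rot: [-1.928, -2.478, 0.004]
contact_force: [1.5, -0.0, -2.0]
finger_gap: 0.468
gripper_force: 35.0
```

>>> {"method": "arm_command", "body": {"steps": [[5,-25,0,0,0,-0.5],[9,-50,0,0,0,-1.5],[14,-75,0,0,0,-2],[18,-100,0,0,0,-3],[23,-125,0,0,0,-3.5],[28,-150,0,0,0,-4],[32,-175,0,0,0,-5],[36,-195,0,0,0,-5.5]]}}

```text
time_s: 6.7
tool_pos: [0.55, -0.1694, 0.1834]
ee_rot: [-2.047, -2.38, 0.004]
contact_force: [0.2, -0.0, -1.7]
finger_gap: 0.463
gripper_force: 35.0
```

>>> {"method": "arm_command", "body": {"steps": [[4,-20,0,0,0,-0.5],[8,-38,0,0,0,-1],[11,-52,0,0,0,-1.3],[12,-62,0,0,0,-1.6],[13,-68,0,0,0,-1.6],[13,-69,0,0,0,-1.6],[13,-69,0,0,0,-1.6],[13,-69,0,0,0,-1.6]]}}

```text
time_s: 7.37
tool_pos: [0.5645, -0.234, 0.185]
ee_rot: [-2.074, -2.358, -0.001]
contact_force: [0.3, -0.1, -1.8]
finger_gap: 0.465
gripper_force: 35.0
```

>>> {"method": "arm_command", "body": {"steps": [[0,0,0,0,0,0],[0,0,0,0,0,0],[0,0,0,0,0,0],[0,0,0,0,0,0],[0,0,0,0,0,0],[0,0,0,0,0,0]]}}

```text
time_s: 7.87
tool_pos: [0.5645, -0.2355, 0.1852]
ee_rot: [-2.077, -2.357, -0.0]
contact_force: [0.3, 0.1, -1.3]
finger_gap: 0.466
gripper_force: 35.0
```

Run:
```python
from h import *
st()
for n in("top","side"):
    d=grab(n); np.savez(n+"1.npz",**d)
t=np.load("top1.npz")["img"][150:225,280:365]; s=np.load("side1.npz")["img"][170:300,210:330]
o=np.hstack([cv2.resize(t,(380,340),interpolation=cv2.INTER_CUBIC),cv2.resize(s,(400,433),interpolation=cv2.INTER_CUBIC)[:340]]); 
o=np.hstack([cv2.copyMakeBorder(cv2.resize(t,(380,335),interpolation=cv2.INTER_CUBIC),0,98,0,0,0),cv2.resize(s,(400,433),interpolation=cv2.INTER_CUBIC)])
cv2.imwrite("pics/over.png",o[...,::-1])
```

```text
t7.87 pos [ 564.5 -235.5  185.2] yang 7.21 tilt [-0.  0.] y_z -0.00 F [ 0.32  0.14 -1.28] T [-0.081  0.039  0.046] gap 0.466 grip 35.0 q [ 0.17  0.6   0.31  1.59 -0.21  0.98  0.67]
```

View pics/over.png

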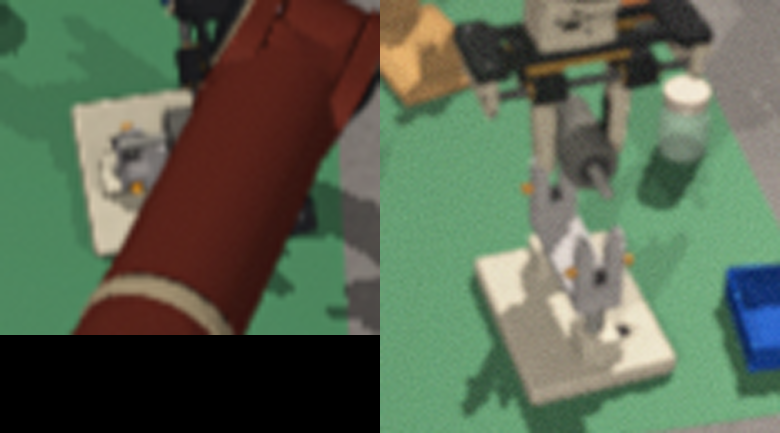

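The roller hangs level above the yoke, body at right panel (588,140) and near axle tip at (608,195). The slots lie below it at (555,195) and (600,275). I'll check the axle against the slots numerically.

Run:
```python
from h import *
c=np.array([.5645,-.2355]); a=np.radians(7.2); Y=np.array([-np.sin(a),np.cos(a)]); X=np.array([np.cos(a),np.sin(a)])
d=dict(np.load("side1.npz")); print("tip ray",ray(d,278.5,228.5,.204)[:2]*1e3)
w=cloud(d); ax=(w[...,:2]-c)@Y*1e3; pr=(w[...,:2]-c)@X*1e3; z=w[...,2]*1e3
m=(z>165)&(z<235)&(abs(ax)<100)&(abs(pr)<30)
for k in range(-96,90,8):
    q=m&(ax>=k)&(ax<k+8)
    if q.sum(): print(k+4,q.sum(),"pr %.1f [%.0f %.0f] z %.1f [%.0f %.0f]"%(pr[q].mean(),pr[q].min(),pr[q].max(),z[q].mean(),z[q].min(),z[q].max()))
# cheeks: top rows, both views (pre-grasp)
for n in("top","side"):
    w=cloud(dict(np.load(n+".npz"))); ax=(w[...,:2]-c)@Y*1e3; pr=(w[...,:2]-c)@X*1e3; z=w[...,2]*1e3
    for sgn in(1,-1):
        q=(z>132)&(abs(ax*sgn-55)<15)&(abs(pr)<30)
        print(n,sgn,q.sum(),"ax %.1f..%.1f"%tuple(np.percentile(ax[q],[3,97])),"pr %.1f..%.1f"%tuple(np.percentile(pr[q],[3,97])),"zmax %.1f"%np.percentile(z[q],97))
```

```text
tip ray [ 574.68065404 -306.91015207]
-76 5 pr 2.1 [-1 5] z 205.5 [203 209]
-68 10 pr 0.3 [-3 7] z 207.0 [202 211]
-60 10 pr 0.2 [-3 6] z 206.9 [203 211]
-52 11 pr 0.3 [-3 4] z 207.7 [202 210]
-44 9 pr 0.1 [-5 8] z 210.2 [203 218]
-36 147 pr 0.1 [-20 22] z 208.0 [184 227]
-28 37 pr -6.7 [-21 17] z 218.8 [194 227]
-20 39 pr -5.2 [-20 18] z 220.1 [198 227]
-12 90 pr -7.7 [-30 30] z 215.5 [186 235]
-4 47 pr 0.3 [-27 29] z 220.2 [187 234]
4 32 pr 5.3 [-15 24] z 222.9 [212 231]
12 21 pr 1.2 [-12 21] z 223.5 [214 227]
20 16 pr 0.8 [-10 16] z 224.8 [220 228]
28 11 pr 7.4 [-7 18] z 223.1 [219 225]
36 4 pr 12.1 [7 18] z 222.3 [219 224]
top 1 36 ax 48.5..62.2 pr -21.1..16.6 zmax 150.2
top -1 38 ax -59.7..-47.0 pr -20.5..17.7 zmax 152.7
side 1 66 ax 45.7..62.8 pr -17.5..21.7 zmax 149.3
side -1 86 ax -63.5..-48.5 pr -17.1..21.1 zmax 149.8
```

Axle and slots agree within about 1 mm, and the axle is level. I expect TCP home at about z = 94 and the catches at about 102. Lowering in stages now.

>>> {"method": "arm_command", "body": {"steps": [[0,0,-6,0,0,0],[0,0,-16,0,0,0],[0,0,-26,0,0,0],[0,0,-36,0,0,0],[0,0,-44,0,0,0],[0,0,-49,0,0,0],[0,0,-51,0,0,0],[0,0,-51,0,0,0]]}}

```text
time_s: 8.63
tool_pos: [0.5642, -0.2354, 0.1334]
ee_rot: [-2.077, -2.356, 0.001]
contact_force: [-0.8, 0.2, -2.5]
finger_gap: 0.464
gripper_force: 35.0
```

>>> {"method": "arm_command", "body": {"steps": [[0,0,-2,0,0,0],[0,0,-4,0,0,0],[0,0,-7,0,0,0],[0,0,-10,0,0,0],[0,0,-13,0,0,0],[0,0,-15,0,0,0],[0,0,-16,0,0,0],[0,0,-16,0,0,0]]}}

```text
time_s: 9.3
tool_pos: [0.5646, -0.2355, 0.1179]
ee_rot: [-2.077, -2.357, -0.0]
contact_force: [-0.5, -0.3, -1.7]
finger_gap: 0.461
gripper_force: 35.0
```

```bash
python3 -c "
from h import *
st()"
```

```text
t9.30 pos [ 564.6 -235.5  117.9] yang 7.22 tilt [-0.    0.01] y_z -0.00 F [-0.45 -0.31 -1.75] T [-0.056 -0.024  0.022] gap 0.461 grip 35.0 q [ 0.19  0.68  0.28  1.66 -0.24  0.84  0.7 ]
```

>>> {"method": "arm_command", "body": {"steps": [[0,0,-1,0,0,0],[0,0,-2,0,0,0],[0,0,-3,0,0,0],[0,0,-4,0,0,0],[0,0,-5,0,0,0],[0,0,-6,0,0,0],[0,0,-7,0,0,0],[0,0,-7,0,0,0]]}}

```text
time_s: 9.97
tool_pos: [0.5646, -0.2355, 0.111]
ee_rot: [2.077, 2.357, -0.0]
contact_force: [-0.1, 0.1, -1.9]
finger_gap: 0.464
gripper_force: 35.0
```

>>> {"method": "arm_command", "body": {"steps": [[0,0,-1,0,0,0],[0,0,-2,0,0,0],[0,0,-3,0,0,0],[0,0,-4,0,0,0],[0,0,-4,0,0,0]]}}

```text
time_s: 10.38
tool_pos: [0.5645, -0.2356, 0.107]
ee_rot: [-2.077, -2.357, -0.0]
contact_force: [1.1, -0.6, -2.2]
finger_gap: 0.465
gripper_force: 35.0
```

>>> {"method": "arm_command", "body": {"steps": [[0,0,-1,0,0,0],[0,0,-2,0,0,0],[0,0,-3,0,0,0],[0,0,-3,0,0,0]]}}

```text
time_s: 10.72
tool_pos: [0.5645, -0.2355, 0.104]
ee_rot: [-2.077, -2.357, 0.0]
contact_force: [1.3, -0.4, -2.1]
finger_gap: 0.466
gripper_force: 35.0
```

>>> {"method": "arm_command", "body": {"steps": [[0,0,-0.5,0,0,0],[0,0,-1,0,0,0],[0,0,-1,0,0,0]]}}

```text
time_s: 10.97
tool_pos: [0.5645, -0.2356, 0.1031]
ee_rot: [2.077, 2.357, 0.0]
contact_force: [1.1, 0.4, -1.7]
finger_gap: 0.464
gripper_force: 35.0
```

>>> {"method": "arm_command", "body": {"steps": [[0,0,-0.5,0,0,0],[0,0,-1,0,0,0],[0,0,-1,0,0,0]]}}

```text
time_s: 11.22
tool_pos: [0.5645, -0.2356, 0.1021]
ee_rot: [2.077, 2.357, 0.0]
contact_force: [0.5, 0.5, -1.6]
finger_gap: 0.467
gripper_force: 35.0
```

>>> {"method": "arm_command", "body": {"steps": [[0,0,-0.5,0,0,0],[0,0,-1,0,0,0],[0,0,-1,0,0,0]]}}

```text
time_s: 11.47
tool_pos: [0.5648, -0.2356, 0.1014]
ee_rot: [2.077, 2.356, 0.001]
contact_force: [1.0, 0.4, -0.9]
finger_gap: 0.466
gripper_force: 35.0
```

>>> {"method": "arm_command", "body": {"steps": [[0,0,-0.5,0,0,0],[0,0,-1,0,0,0],[0,0,-1,0,0,0]]}}

```text
time_s: 11.72
tool_pos: [0.5651, -0.2357, 0.1008]
ee_rot: [2.076, 2.356, 0.001]
contact_force: [1.1, 0.9, 1.9]
finger_gap: 0.466
gripper_force: 35.0
```

Contact with the catches at TCP z ≈ 101.5. Pressing on in small steps.

>>> {"method": "arm_command", "body": {"steps": [[0,0,-0.5,0,0,0],[0,0,-1,0,0,0],[0,0,-1,0,0,0]]}}

```text
time_s: 11.97
tool_pos: [0.5653, -0.2357, 0.1003]
ee_rot: [2.075, 2.356, 0.001]
contact_force: [-0.1, 1.7, 6.8]
finger_gap: 0.462
gripper_force: 35.0
```

>>> {"method": "arm_command", "body": {"steps": [[0,0,-0.5,0,0,0],[0,0,-1,0,0,0],[0,0,-1,0,0,0]]}}

```text
time_s: 12.22
tool_pos: [0.5654, -0.2358, 0.1]
ee_rot: [2.075, 2.356, 0.002]
contact_force: [-0.3, 1.1, 9.5]
finger_gap: 0.464
gripper_force: 35.0
```

```bash
python3 -c "
from h import *
st()"
```

```text
t12.22 pos [ 565.4 -235.8  100. ] yang 7.24 tilt [ 0.15 -0.03] y_z 0.14 F [-0.25  1.09  9.49] T [0.254 0.113 0.186] gap 0.464 grip 35.0 q [ 0.19  0.7   0.28  1.68 -0.25  0.8   0.71]
```

>>> {"method": "arm_command", "body": {"steps": [[0,0,-0.5,0,0,0],[0,0,-0.5,0,0,0],[0,0,-0.5,0,0,0]]}}

```text
time_s: 12.47
tool_pos: [0.5654, -0.2358, 0.0997]
ee_rot: [2.075, 2.355, 0.002]
contact_force: [-0.7, 0.9, 9.6]
finger_gap: 0.465
gripper_force: 35.0
```

>>> {"method": "arm_command", "body": {"steps": [[0,0,-0.5,0,0,0],[0,0,-0.5,0,0,0],[0,0,-0.5,0,0,0]]}}

```text
time_s: 12.72
tool_pos: [0.5656, -0.2358, 0.0996]
ee_rot: [2.076, 2.355, 0.003]
contact_force: [-0.5, 2.3, 12.4]
finger_gap: 0.47
gripper_force: 35.0
```

Run:
```python
from h import *
st()
d=grab("side"); np.savez("side2.npz",**d)
cv2.imwrite("pics/press.png",cv2.resize(d["img"][195:290,220:325],None,fx=6,fy=6,interpolation=cv2.INTER_CUBIC)[...,::-1])
c=np.array([.5645,-.2355]); a=np.radians(7.2); Y=np.array([-np.sin(a),np.cos(a)]); X=np.array([np.cos(a),np.sin(a)])
w=cloud(d); ax=(w[...,:2]-c)@Y*1e3; pr=(w[...,:2]-c)@X*1e3; z=w[...,2]*1e3
m=(z>85)&(z<150)&(abs(ax)<100)&(abs(pr)<20)
for k in range(-84,60,8):
    q=m&(ax>=k)&(ax<k+8)
    if q.sum(): print(k+4,q.sum(),"pr %.1f [%.0f %.0f] z %.1f [%.0f %.0f]"%(pr[q].mean(),pr[q].min(),pr[q].max(),z[q].mean(),z[q].min(),z[q].max()))
```

```text
t12.72 pos [ 565.6 -235.8   99.6] yang 7.21 tilt [ 0.18 -0.03] y_z 0.18 F [-0.48  2.32 12.41] T [0.304 0.198 0.083] gap 0.470 grip 35.0 q [ 0.19  0.7   0.28  1.68 -0.25  0.8   0.71]
-72 9 pr 1.4 [-1 4] z 121.4 [119 124]
-64 155 pr 1.0 [-18 20] z 114.0 [86 150]
-56 74 pr -3.5 [-20 19] z 121.9 [85 149]
-48 26 pr 0.1 [-17 17] z 135.0 [120 149]
-40 42 pr 0.1 [-19 13] z 129.3 [111 141]
-32 37 pr -3.9 [-19 17] z 133.1 [113 141]
-24 37 pr -3.6 [-19 17] z 134.8 [113 145]
-16 28 pr -5.3 [-18 19] z 133.7 [112 144]
-8 38 pr -4.2 [-20 20] z 132.4 [99 145]
0 23 pr -1.9 [-15 16] z 137.3 [129 143]
8 22 pr 2.1 [-11 18] z 138.0 [132 142]
16 15 pr 2.8 [-10 18] z 138.1 [133 142]
24 14 pr 10.0 [4 20] z 138.2 [132 142]
32 2 pr 17.0 [15 19] z 135.3 [133 138]
48 10 pr 15.1 [10 19] z 141.8 [137 149]
56 3 pr 2.6 [-17 14] z 122.8 [85 142]
```

View pics/press.png

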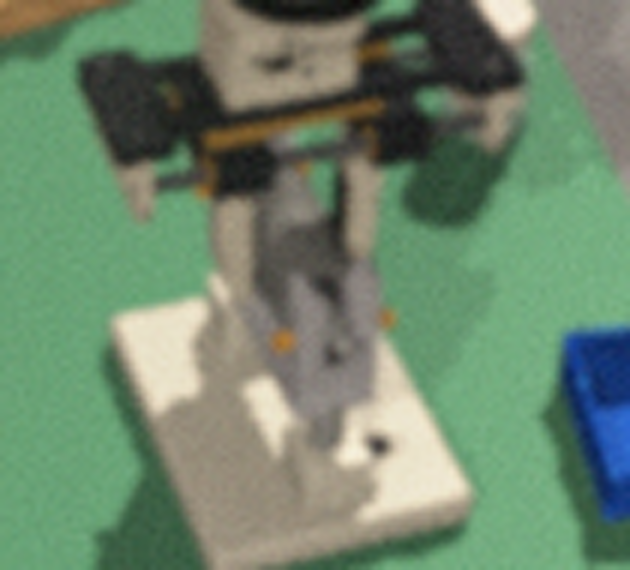

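The axle is in both slots, near end at (340,355) just at the orange catches (285,340) and (388,318), and level. Keep pressing by halves of a millimetre.

>>> {"method": "arm_command", "body": {"steps": [[0,0,-0.4,0,0,0],[0,0,-0.4,0,0,0],[0,0,-0.4,0,0,0]]}}

```text
time_s: 13.02
tool_pos: [0.5656, -0.2359, 0.0992]
ee_rot: [2.075, 2.355, 0.003]
contact_force: [-1.0, 1.6, 12.5]
finger_gap: 0.464
gripper_force: 35.0
```

>>> {"method": "arm_command", "body": {"steps": [[0,0,0,0,0,0],[0,0,0,0,0,0]]}}

```text
time_s: 13.18
tool_pos: [0.5656, -0.2359, 0.0992]
ee_rot: [2.076, 2.355, 0.003]
contact_force: [-0.4, 1.8, 11.6]
finger_gap: 0.47
gripper_force: 35.0
```

>>> {"method": "arm_command", "body": {"steps": [[0,0,-0.4,0,0,0],[0,0,-0.4,0,0,0],[0,0,-0.4,0,0,0]]}}

```text
time_s: 13.43
tool_pos: [0.5655, -0.236, 0.0985]
ee_rot: [2.076, 2.354, 0.002]
contact_force: [0.1, 1.2, 10.3]
finger_gap: 0.466
gripper_force: 35.0
```

>>> {"method": "arm_command", "body": {"steps": [[0,0,-0.4,0,0,0],[0,0,-0.4,0,0,0],[0,0,-0.4,0,0,0]]}}

```text
time_s: 13.68
tool_pos: [0.5655, -0.2361, 0.098]
ee_rot: [2.076, 2.354, 0.002]
contact_force: [0.5, 1.2, 9.7]
finger_gap: 0.465
gripper_force: 35.0
```

Past the peak: the force is falling while z drops. Continuing.

>>> {"method": "arm_command", "body": {"steps": [[0,0,-0.5,0,0,0],[0,0,-0.5,0,0,0],[0,0,-0.5,0,0,0]]}}

```text
time_s: 13.93
tool_pos: [0.5654, -0.2361, 0.0972]
ee_rot: [2.076, 2.354, 0.002]
contact_force: [-0.3, 0.3, 8.5]
finger_gap: 0.467
gripper_force: 35.0
```

>>> {"method": "arm_command", "body": {"steps": [[0,0,-0.5,0,0,0],[0,0,-0.5,0,0,0],[0,0,-0.5,0,0,0]]}}

```text
time_s: 14.18
tool_pos: [0.5652, -0.2362, 0.0961]
ee_rot: [2.076, 2.355, 0.001]
contact_force: [1.1, 0.1, 6.5]
finger_gap: 0.465
gripper_force: 35.0
```

>>> {"method": "arm_command", "body": {"steps": [[0,0,-0.5,0,0,0],[0,0,-0.5,0,0,0],[0,0,-0.5,0,0,0]]}}

```text
time_s: 14.43
tool_pos: [0.565, -0.2362, 0.095]
ee_rot: [2.077, 2.355, 0.0]
contact_force: [1.7, -0.8, 2.3]
finger_gap: 0.465
gripper_force: 35.0
```

>>> {"method": "arm_command", "body": {"steps": [[0,0,-0.5,0,0,0],[0,0,-0.5,0,0,0],[0,0,-0.5,0,0,0]]}}

```text
time_s: 14.68
tool_pos: [0.5649, -0.2361, 0.0938]
ee_rot: [2.077, 2.356, -0.0]
contact_force: [2.7, -0.8, 0.3]
finger_gap: 0.465
gripper_force: 35.0
```

>>> {"method": "arm_command", "body": {"steps": [[0,0,-0.5,0,0,0],[0,0,-0.5,0,0,0],[0,0,-0.5,0,0,0]]}}

```text
time_s: 14.93
tool_pos: [0.5649, -0.2357, 0.0929]
ee_rot: [2.076, 2.356, -0.0]
contact_force: [4.3, -2.0, -1.9]
finger_gap: 0.465
gripper_force: 35.0
```

>>> {"method": "arm_command", "body": {"steps": [[0,0,-0.5,0,0,0],[0,0,-0.5,0,0,0],[0,0,-0.5,0,0,0]]}}

```text
time_s: 15.18
tool_pos: [0.5648, -0.2357, 0.0926]
ee_rot: [2.077, 2.356, -0.0]
contact_force: [5.0, -2.2, -2.4]
finger_gap: 0.466
gripper_force: 35.0
```

Catches passed; a side force of about 5 N in +x has appeared, so I'll ease over +1 mm in x and continue down.

>>> {"method": "arm_command", "body": {"steps": [[0.5,0,0,0,0,0],[1,-0.2,0,0,0,0],[1,-0.2,0,0,0,0],[1,-0.2,0,0,0,0]]}}

```text
time_s: 15.52
tool_pos: [0.5649, -0.2357, 0.0926]
ee_rot: [-2.077, -2.356, 0.001]
contact_force: [3.4, -1.7, -2.4]
finger_gap: 0.466
gripper_force: 35.0
```

>>> {"method": "arm_command", "body": {"steps": [[0,0,-0.5,0,0,0],[0,0,-0.5,0,0,0],[0,0,-0.5,0,0,0]]}}

```text
time_s: 15.77
tool_pos: [0.5649, -0.2357, 0.0926]
ee_rot: [-2.077, -2.356, 0.001]
contact_force: [1.8, -1.7, 0.4]
finger_gap: 0.468
gripper_force: 35.0
```

```bash
python3 -c "
from h import *
st()"
```

```text
t15.77 pos [ 564.9 -235.7   92.6] yang 7.20 tilt [-0.06  0.02] y_z -0.05 F [ 1.8  -1.68  0.43] T [-0.362 -0.223  0.187] gap 0.468 grip 35.0 q [ 0.2   0.71  0.27  1.68 -0.25  0.79  0.71]
```

Floor reached at TCP z = 92.6, with no more descent and the force rising. Now pressing to about 12 N on the reading.

>>> {"method": "arm_command", "body": {"steps": [[0,0,-0.5,0,0,0],[0,0,-1,0,0,0],[0,0,-1,0,0,0],[0,0,-1,0,0,0]]}}

```text
time_s: 16.1
tool_pos: [0.5649, -0.2357, 0.0925]
ee_rot: [-2.077, -2.356, 0.0]
contact_force: [-0.2, -0.4, 6.1]
finger_gap: 0.467
gripper_force: 35.0
```

>>> {"method": "arm_command", "body": {"steps": [[0,0,-0.5,0,0,0],[0,0,-0.5,0,0,0],[0,0,-0.5,0,0,0]]}}

```text
time_s: 16.35
tool_pos: [0.565, -0.2357, 0.0924]
ee_rot: [-2.077, -2.356, -0.0]
contact_force: [-1.1, -0.1, 8.1]
finger_gap: 0.467
gripper_force: 35.0
```

```bash
python3 -c "
from h import *
st()"
```

```text
t16.35 pos [ 565.  -235.7   92.4] yang 7.20 tilt [-0.03  0.04] y_z -0.02 F [-1.13 -0.08  8.08] T [-0.052  0.33   0.213] gap 0.467 grip 35.0 q [ 0.2   0.71  0.27  1.68 -0.25  0.79  0.71]
```

>>> {"method": "arm_command", "body": {"steps": [[0,0,-0.6,0,0,0],[0,0,-0.6,0,0,0],[0,0,-0.6,0,0,0],[0,0,-0.6,0,0,0]]}}

```text
time_s: 16.68
tool_pos: [0.565, -0.2357, 0.0924]
ee_rot: [-2.077, -2.356, -0.001]
contact_force: [-2.2, 0.9, 10.5]
finger_gap: 0.465
gripper_force: 35.0
```

```bash
python3 -c "
from h import *
st()"
```

```text
t16.68 pos [ 565.  -235.7   92.4] yang 7.20 tilt [-0.01  0.04] y_z -0.01 F [-2.2   0.87 10.5 ] T [-0.025  0.473  0.172] gap 0.465 grip 35.0 q [ 0.2   0.71  0.27  1.68 -0.25  0.79  0.71]
```

>>> {"method": "arm_command", "body": {"steps": [[0,0,-0.4,0,0,0],[0,0,-0.4,0,0,0],[0,0,-0.4,0,0,0],[0,0,-0.4,0,0,0]]}}

```text
time_s: 17.02
tool_pos: [0.565, -0.2357, 0.0924]
ee_rot: [-2.077, -2.356, -0.001]
contact_force: [-1.8, 0.4, 12.9]
finger_gap: 0.469
gripper_force: 35.0
```

>>> {"method": "arm_command", "body": {"steps": [[0,0,0.7,0,0,0],[0,0,1.4,0,0,0],[0,0,1.9,0,0,0],[0,0,1.9,0,0,0],[0,0,1.9,0,0,0]]}}

```text
time_s: 17.43
tool_pos: [0.565, -0.2357, 0.0924]
ee_rot: [-2.077, -2.356, 0.0]
contact_force: [-0.5, 0.0, 7.1]
finger_gap: 0.465
gripper_force: 35.0
```

```bash
python3 -c "
from h import *
st()"
```

```text
t17.43 pos [ 565.  -235.7   92.4] yang 7.20 tilt [-0.05  0.03] y_z -0.05 F [-0.53  0.04  7.12] T [-0.144  0.296  0.158] gap 0.465 grip 35.0 q [ 0.2   0.71  0.27  1.68 -0.25  0.79  0.71]
```

Home and pressed at about 15 N. Easing off the push, then letting go.

>>> {"method": "arm_command", "body": {"steps": [[0,0,0.7,0,0,0],[0,0,1.4,0,0,0],[0,0,1.7,0,0,0],[0,0,1.7,0,0,0]]}}

```text
time_s: 17.77
tool_pos: [0.565, -0.2357, 0.0926]
ee_rot: [-2.076, -2.356, 0.001]
contact_force: [1.4, -1.1, -2.7]
finger_gap: 0.464
gripper_force: 35.0
```

>>> {"method": "arm_command", "body": {"steps": [[0,0,0,0,0,0],[0,0,0,0,0,0],[0,0,0,0,0,0],[0,0,0,0,0,0],[0,0,0,0,0,0],[0,0,0,0,0,0],[0,0,0,0,0,0],[0,0,0,0,0,0]], "fingers": 0.95}}

```text
time_s: 18.43
tool_pos: [0.5655, -0.2357, 0.0936]
ee_rot: [-2.077, -2.357, -0.0]
contact_force: [0.4, 0.5, -0.1]
finger_gap: 0.938
gripper_force: 0.0
```

```bash
python3 -c "
from h import *
st()"
```

```text
t18.43 pos [ 565.5 -235.7   93.6] yang 7.21 tilt [-0.    0.01] y_z 0.00 F [ 0.36  0.45 -0.09] T [-0.078  0.101  0.007] gap 0.938 grip 0.0 q [ 0.2   0.71  0.27  1.68 -0.25  0.79  0.71]
```

Released. Retreat straight up, then aside towards the robot's left, and look.

>>> {"method": "arm_command", "body": {"steps": [[0,0,6,0,0,0],[0,0,18,0,0,0],[0,0,38,0,0,0],[0,0,60,0,0,0],[0,0,82,0,0,0],[0,0,104,0,0,0],[0,0,120,0,0,0],[0,0,126,0,0,0]]}}

```text
time_s: 19.1
tool_pos: [0.5669, -0.2368, 0.2239]
ee_rot: [2.073, 2.352, 0.004]
contact_force: [-0.0, 0.4, 0.0]
finger_gap: 0.948
gripper_force: 0.0
```

>>> {"method": "arm_command", "body": {"steps": [[0,15,0,0,0,0],[0,40,0,0,0,0],[0,70,0,0,0,0],[0,100,0,0,0,0],[0,130,0,0,0,0],[0,160,0,0,0,0],[0,185,0,0,0,0],[0,200,0,0,0,0]]}}

```text
time_s: 19.77
tool_pos: [0.5651, -0.0314, 0.2195]
ee_rot: [-2.07, -2.36, -0.002]
contact_force: [0.3, -0.4, -0.4]
finger_gap: 0.952
gripper_force: 0.0
```

>>> {"method": "arm_command", "body": {"steps": [[0,0,0,0,0,0],[0,0,0,0,0,0],[0,0,0,0,0,0],[0,0,0,0,0,0]]}}

```text
time_s: 20.1
tool_pos: [0.5653, -0.0382, 0.2197]
ee_rot: [2.081, 2.352, -0.002]
contact_force: [0.1, 0.1, 0.3]
finger_gap: 0.946
gripper_force: 0.0
```

Run:
```python
from h import *
st()
t=grab("top"); d=grab("side")
c=np.array([.565,-.2357]); a=np.radians(7.2); Y=np.array([-np.sin(a),np.cos(a)]); X=np.array([np.cos(a),np.sin(a)])
for n,D in(("top",t),("side",d)):
    w=cloud(D); ax=(w[...,:2]-c)@Y*1e3; pr=(w[...,:2]-c)@X*1e3; z=w[...,2]*1e3
    for k in(-76,-68,-34,-26,-18,-10,-2,6,14,22,30,66,74):
        q=(abs(ax-k)<4)&(abs(pr)<6)&(z>100)
        if q.sum(): print(n,k,q.sum(),"z med %.1f"%np.median(z[q]),"pr %.1f"%pr[q].mean())
o=np.hstack([cv2.resize(t["img"][150:225,285:360],(400,400),interpolation=cv2.INTER_CUBIC),cv2.resize(d["img"][200:300,225:325],(400,400),interpolation=cv2.INTER_CUBIC)])
cv2.imwrite("pics/end.png",o[...,::-1])
```

```text
t20.10 pos [565.3 -38.2 219.7] yang 7.01 tilt [ 0.   -0.08] y_z -0.01 F [0.14 0.14 0.29] T [-0.071  0.099  0.   ] gap 0.946 grip 0.0 q [-0.18  0.5   0.32  1.68 -0.18  1.    0.32]
top -68 4 z med 113.2 pr -2.3
top -34 9 z med 131.1 pr -0.6
top -26 6 z med 131.2 pr -0.7
top -18 7 z med 135.8 pr 0.1
top -10 9 z med 131.9 pr 0.3
top -2 8 z med 133.6 pr -0.1
top 6 7 z med 133.5 pr -0.4
top 14 8 z med 131.4 pr -0.4
top 22 9 z med 132.5 pr 0.9
top 30 8 z med 129.4 pr -0.1
top 66 7 z med 115.3 pr -0.6
top 74 3 z med 113.7 pr -2.9
side -76 3 z med 111.5 pr 0.6
side -68 11 z med 114.8 pr 0.5
side -34 12 z med 132.4 pr 1.6
side -26 8 z med 132.6 pr -0.9
side -18 9 z med 132.7 pr -0.3
side -10 8 z med 132.9 pr -0.7
side -2 6 z med 132.9 pr -0.9
side 6 7 z med 133.3 pr -0.4
side 14 7 z med 132.9 pr 0.3
side 22 11 z med 132.7 pr -0.2
side 30 5 z med 131.9 pr 0.7
side 66 2 z med 116.7 pr 3.4
```

View pics/end.png

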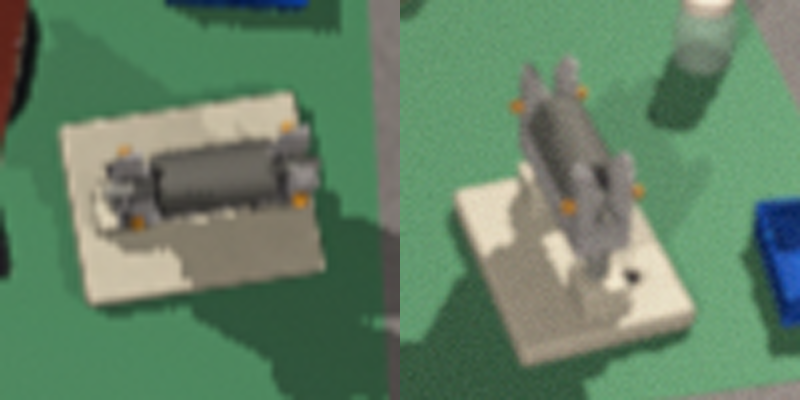

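The roller sits level and centred between the cheeks at left panel (218,178). Its top is at 133 mm along the whole length, so the axle is at about 111 mm, and the gripper is clear. Handing in.

```bash
python3 -c "
from h import *
print(ctrl.sign_off())"
```

```text
the job is handed in; nothing more can be done
None
```

I put the roller in the white stand, pressed both axle ends past the catches to the slot floors with about 15 N, let go, and handed the job in at about 20 s; the hand-in returned no verdict.

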